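Square the power supply on the bench scale and take the reading

ROBOT

A 6-joint arm with a two-finger parallel gripper is mounted at the origin on the work surface. World frame = base frame: x ahead of the robot, y to its left, z up, the work surface at z = 0. Lengths are in m, angles in degrees, forces in N, time in s.
With the tool pointing down it reaches from about 0.375 to 0.9 m from the base axis. Payload 3.1 kg.
Tool frame: the origin (TCP) lies at the very end of the fingers, on their centre line; the grasp point (between the pads) lies bot.grip_point_offset behind it (bot.grip_point_offset is the distance from the TCP to the grasp point, in m); z points along the fingers, y is the line along which they close (so a half turn about z gives the same grasp; the last joint's range is limited). The gripper opens to 87 mm and grips with 3 to 60 N. Pads are 19 mm wide; open, the fingers measure 117 mm over their backs; the gripper's body (75 mm by 190 mm) begins 51 mm behind the grasp point.
Start: joints at [-82.764, 30.224, 82.088, -0, 67.689, -10.227], TCP at [0.188, -0.596, 0.223] pointing down, gripper open.
Joint ranges: [-176.69, 176.69], [-43.24, 126.21], [12.49, 139.97], [-82, 262], [0, 151.66], [-163.58, 163.58]. Speed limits (degrees/s): [159.86, 159.86, 180, 180, 180, 180].

INTERFACE

Orientations are given as a 3x3 rotation matrix whose columns are the frame's x, y, z axes.
In Python, from rig import bot, viewer, ticket gives the robot as it stands.
- The arm moves only by the tool servo_tool, never from a script. Its argument "targets" is a list of rows, each an object with "offset": the shift along the tool's x, y, z in m, a list of three; "dr": the turn, a rotation vector about the tool's x, y, z in degrees, a list of three. In form: [{"offset": [x, y, z], "dr": [ax, ay, az]}, ...]. A call has 1 to 20 rows; each row is the pose to reach, as a shift and turn from the pose commanded when the call began, along the tool's axes at that moment; what a row does not reach only later rows make up. A row lasts 1/12 s, in which the tool goes at most 41.7 mm and 7.16 degrees, less where a joint would pass 70% of its speed; a pose out of reach is approached as far as the arm can. A call with a gripper value outside its range is refused whole. "gripper" is the gripper command: -1 is fully open, 1 is shut, values between are in proportion, set as the call begins (left out, the last holds). The fingers move at their own pace and stop on an object; the grip force is fixed at half the most. Time passes only in rows, so rows that repeat a pose let the fingers close. It gives the time, the measured TCP pose, the force, the opening and the grip force at its end, in the units of the state.
- bot.read_state(): the state, without advancing time (a new reading comes with each control period).
- viewer.capture(name): name is "side" or "top" or "wrist"; returns a dict with "color" (420x560x3 uint8, red, green, blue), "camera_matrix" (3x3 intrinsics, pixels), "R" (3x3) and "t" (3): a world point X has camera coordinates R X + t. Camera axes: x right, y down, z forward; pixel columns grow to the right and rows downward; lengths in m; the calibration is good to about 2 mm. A picture is of the moment at which its call begins. There is no depth.
- ticket.hand_in(): hands the job in; it is judged then, once.
The state is a dict: "time_s": time; "joint_positions": joint angles; "qvel": joint speeds; "tau": joint torques, N m; "position": TCP position; "tcp_rot": TCP orientation; "force": force on the tool from outside, world axes, zero at the start; "moment": the same for the moment, N m; "opening": opening from 0.0 (shut) to 1.0 (fully open); "grasp_force": force on a finger pad.
Only numpy, scipy, OpenCV 4.12 (cv2) and the standard library are available. Lean on these libraries where they do the work, as an engineer would, in place of code of your own. Each camera call takes 0.05 s, during which the arm holds its last target. There are 200 camera calls.

TASK

The power supply has been put down askew on the bench scale and sticks out over the edge of the pan. Slide it gently, never shoving the supply or the pan with more than 15 N, until it lies square on the pan with no edge overhanging; then let go of it and, with the load settled, press the orange key on the scale fully down and release it. Do not press the key before that, do not tip the supply, and leave the contactor, screwdriver and blue bin where they are.

Things in the scene. Friction and masses are not known exactly. Their poses are not given: they have to be found in the camera images.
- pan_centre (a point): centre of the top face of the scale's flat dark steel pan, 133 (x) by 103 (y) mm, 76 mm above the bench. x: along its long side, away from the key console; y: to the left seen from the console; z up. It stands on soft rubber buffers: pushed sideways it gives level, without turning, about 0.8 mm per newton, and springs back; it does not give downward.
- pan: the scale's pan: slab 14 mm thick (62 to 76 mm above the bench) with upright edges; origin on the bench below its centre, axes as at its centre point. Below it is free air down to the white housing, whose top is 40 mm above the bench.
- scale: the scale's fixed white housing, 40 mm high, 150 mm wide in y, from 165 mm before (-x, console) to 80 mm beyond the pan's centre. Origin on the bench below the pan's rest centre, axes as the pan's.
- psu_centre (a point): centre (half-way up) of the power supply, a closed metal box 130 (x) by 100 (y) by 30 mm high with upright sides, 1.5 mm short of the pan at each edge when centred; too wide to grasp; 0.65 to 0.95 kg. Black terminal strip (18 mm long, 18 mm high) at its -x end. It starts flat on the pan, off towards the pan's +y, up to 25 mm off along x and turned up to 0.15 rad.
- psu: the power supply itself; origin at the centre of its underside, axes as at its centre point. Sliding it on the pan takes 3 to 7 N, which also sways the pan.
- psu_front_left (a point): bottom corner of the supply at its -x, +y
- psu_front_right (a point): bottom corner of the supply at its -x, -y
- psu_back_left (a point): bottom corner of the supply at its +x, +y
- psu_back_right (a point): bottom corner of the supply at its +x, -y
- key_top (a point): centre of the top of the round orange key (22 mm wide) on the scale's console, 124 mm before (-x) the pan's centre and 40 mm to its right (-y), 50 mm above the bench, in a round black collar; pressed straight down
- key (a joint): travel of the orange key in m: 0 released, 0.004 fully down, at about 4 N; springs back
- contactor_centre (a point): centre of a loose black contactor, 80 x 45 x 78 mm, standing on the bench beside the scale; leave alone
- screwdriver_grip (a point): handle of a red screwdriver, 200 mm long, lying on the bench; leave alone
- bin_centre (a point): centre of a blue parts bin, 160 x 100 x 70 mm, on the bench; leave alone
Things that resemble listed ones, but are neither listed nor needed, are in the scene too. Of the things like the psu, leave any that is green, pink or turquoise; of the rest the smaller one is meant.

How it is judged (in metres and radians):
On the way, in this order (a step that is already met when the one before it is completed fails the run):
1. the supply lies square on the pan with no edge overhanging, at rest and not touched (x of psu_front_left in the frame of pan_centre between -0.0675 and 0.0675 m and y of psu_front_left in the frame of pan_centre between -0.0525 and 0.0525 m and z of psu_front_left in the frame of pan_centre between -0.003 and 0.003 m and x of psu_front_right in the frame of pan_centre between -0.0675 and 0.0675 m and y of psu_front_right in the frame of pan_centre between -0.0525 and 0.0525 m and z of psu_front_right in the frame of pan_centre between -0.003 and 0.003 m and x of psu_back_left in the frame of pan_centre between -0.0675 and 0.0675 m and y of psu_back_left in the frame of pan_centre between -0.0525 and 0.0525 m and z of psu_back_left in the frame of pan_centre between -0.003 and 0.003 m and x of psu_back_right in the frame of pan_centre between -0.0675 and 0.0675 m and y of psu_back_right in the frame of pan_centre between -0.0525 and 0.0525 m and z of psu_back_right in the frame of pan_centre between -0.003 and 0.003 m and contact force between each of the arm, the fingers and psu below 0.1 N and contact force between each of the arm, the fingers and pan below 0.1 N and linear speed of each of psu, pan below 0.01 m/s and angular speed of psu below 0.05 rad/s), for 0.3 s.
2. the orange key is pressed fully down with the supply still in place and not touched (x of psu_front_left in the frame of pan_centre between -0.0675 and 0.0675 m and y of psu_front_left in the frame of pan_centre between -0.0525 and 0.0525 m and z of psu_front_left in the frame of pan_centre between -0.003 and 0.003 m and x of psu_front_right in the frame of pan_centre between -0.0675 and 0.0675 m and y of psu_front_right in the frame of pan_centre between -0.0525 and 0.0525 m and z of psu_front_right in the frame of pan_centre between -0.003 and 0.003 m and x of psu_back_left in the frame of pan_centre between -0.0675 and 0.0675 m and y of psu_back_left in the frame of pan_centre between -0.0525 and 0.0525 m and z of psu_back_left in the frame of pan_centre between -0.003 and 0.003 m and x of psu_back_right in the frame of pan_centre between -0.0675 and 0.0675 m and y of psu_back_right in the frame of pan_centre between -0.0525 and 0.0525 m and z of psu_back_right in the frame of pan_centre between -0.003 and 0.003 m and contact force between each of the arm, the fingers and psu below 0.1 N and contact force between each of the arm, the fingers and pan below 0.1 N and value of joint key above 0.0033 m), for 0.05 s.
At the end, for the whole second after the job is handed in: All four bottom corners of the supply lie flat on the pan within its outline (at most 1 mm over any edge), supply and pan at rest and untouched, the key pressed and released again (all of step 1 and value of joint key below 0.001 m).
It fails at once if the supply is pushed with more than 15 N (contact force between any of the fingers, the arm and psu above 15 N).
It fails at once if the pan is pushed with more than 15 N (contact force between any of the fingers, the arm and pan above 15 N).
It fails at once if the supply is tipped or falls off the pan (angle between psu's own z axis and vertical above 0.1 rad or z of psu_centre in the frame of pan_centre below 0.005 m).
It fails at once if the key is pressed before the supply lies square on the pan (value of joint key above 0.002 m and not ((x of psu_front_left in the frame of pan_centre between -0.0685 and 0.0685 m and y of psu_front_left in the frame of pan_centre between -0.0535 and 0.0535 m and z of psu_front_left in the frame of pan_centre between -0.003 and 0.003 m) and (x of psu_front_right in the frame of pan_centre between -0.0685 and 0.0685 m and y of psu_front_right in the frame of pan_centre between -0.0535 and 0.0535 m and z of psu_front_right in the frame of pan_centre between -0.003 and 0.003 m) and (x of psu_back_left in the frame of pan_centre between -0.0685 and 0.0685 m and y of psu_back_left in the frame of pan_centre between -0.0535 and 0.0535 m and z of psu_back_left in the frame of pan_centre between -0.003 and 0.003 m) and (x of psu_back_right in the frame of pan_centre between -0.0685 and 0.0685 m and y of psu_back_right in the frame of pan_centre between -0.0535 and 0.0535 m and z of psu_back_right in the frame of pan_centre between -0.003 and 0.003 m))).
It fails at once if the contactor, the screwdriver or the bin is disturbed (distance of any of contactor_centre, screwdriver_grip, bin_centre from where it was at the start of the episode above 0.015 m).
It also fails if it takes over 72 s, if anything falls off the work surface, if the arm or the gripper's body presses on something with over 40 N, if the wrist force passes 120 N, or if a joint passes its speed limit or range.

## Working session

There is one attempt and no reset: what is moved stays moved. The work goes in short steps, Python scripts to look and compute and a tool call to move; the robot and the scene stay as the last step left them, time stands still between calls to the robot, and variables do not carry over. Pictures are saved under pics/ and viewed, at most 10 in all, crops included, and the job is handed in when it is done.

Besides the shell and the picture viewer there is one more tool, called after "Request:" as name(argument=value, ...) on one line, values as JSON. servo_tool: Moves the arm, as the interface text tells. Its arguments: {"type":"object","properties":{"targets":{"type":"array"},"gripper":{"type":"number"}},"required":["targets"]}

```bash
mkdir -p pics
python3 - <<'E'
from rig import bot, viewer
import cv2,pickle
for n in ("top","side"):
    c=viewer.capture(n); pickle.dump(c,open(f"{n}0.pkl","wb")); cv2.imwrite(f"pics/{n}0.png",c["color"][:,:,::-1])
    print(n,c["camera_matrix"].tolist(),c["R"].round(4).tolist(),c["t"].round(4).tolist())
s=bot.read_state();print(s["time_s"],s["position"],s["tcp_rot"],s["force"],bot.grip_point_offset)
E
```

```text
top [[378.9965013390134, 0.0, 281.7727239050601], [0.0, 378.9965013390134, 201.4720033848459], [0.0, 0.0, 1.0]] [[0.0872, -0.9962, -0.0034], [-0.9703, -0.0842, -0.2267], [0.2256, 0.0231, -0.9739]] [-0.0468, 0.5824, 0.8075]
side [[518.6167832074213, 0.0, 280.42824353305446], [0.0, 518.6167832074213, 213.9953458532877], [0.0, 0.0, 1.0]] [[-0.7937, -0.6079, 0.0208], [-0.4123, 0.5125, -0.7532], [0.4473, -0.6064, -0.6574]] [0.4504, 0.2898, 0.8667]
0.1 [ 0.18748864 -0.5955089   0.22165899] [[ 9.53906199e-01  3.00104795e-01 -2.76223532e-04]
 [ 3.00104739e-01 -9.53904193e-01  1.98391947e-03]
 [ 3.31892961e-04 -1.97536907e-03 -9.99997994e-01]] [ 0.08704959 -0.01287126 -0.31715276] 0.0187
```

View pics/top0.png

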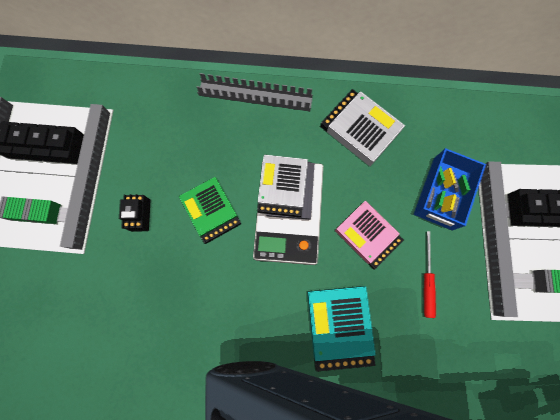

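View pics/side0.png

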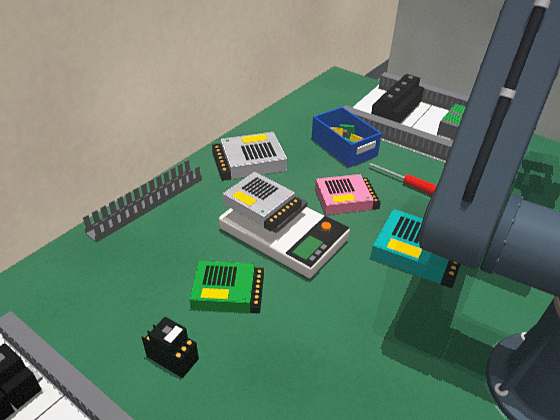

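Grey supply on the scale at top (285,185) and a larger grey one at (362,127) on the bench; green (210,210), pink (368,234) and turquoise (340,327) are excluded. The one on the scale is the smaller grey one, so it fits. I'll confirm it in an enlarged crop.

Run:
```python
import cv2
t=cv2.imread("pics/top0.png"); cv2.imwrite("pics/crop_top.png",cv2.resize(t[145:270,240:340],None,fx=4.8,fy=4.8,interpolation=cv2.INTER_CUBIC)[:600])
s=cv2.imread("pics/side0.png"); cv2.imwrite("pics/crop_side.png",cv2.resize(s[160:285,210:360],None,fx=4.8,fy=4.8,interpolation=cv2.INTER_CUBIC)[:600])
```

```text
(no output)
```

View pics/crop_top.png

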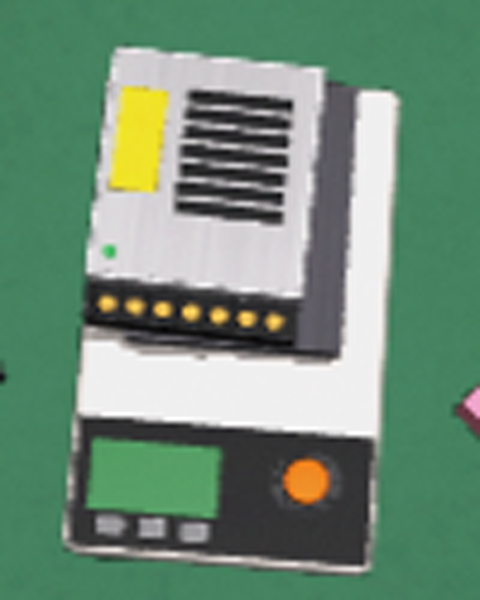

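View pics/crop_side.png

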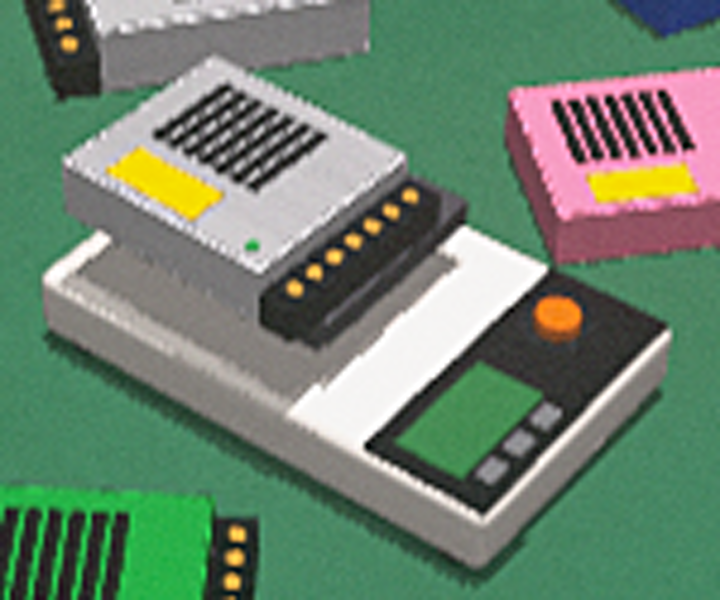

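The crops confirm it: the small grey supply is on the scale, with its strip towards the console. Its top corners in the top crop are (118,47), (327,68), (88,278) and (303,298), and the key is at (306,480).

```bash
cat > fit.py <<'E'
import numpy as np
from scipy.optimize import least_squares
def proj(c,X):
    q=np.asarray(X)@np.array(c["R"]).T+c["t"]; q=q@np.array(c["camera_matrix"]).T
    return q[:,:2]/q[:,2:]
def place(p,X):
    X=np.array(X,float); c,s=np.cos(p[2]),np.sin(p[2])
    return np.c_[p[0]+c*X[:,0]-s*X[:,1],p[1]+s*X[:,0]+c*X[:,1],X[:,2]]
def fit(obs,p0,fix=None):
    # obs: list of (cam, Xlocal list, pixels list)
    def f(p): return np.concatenate([(proj(c,place(p,X))-np.array(u)).ravel() for c,X,u in obs])
    r=least_squares(f,p0,loss="soft_l1"); return r.x,r.fun
def uncrop(pts,x0,y0,k=4.8): return (np.array(pts,float)+.5)/k-.5+[x0,y0]
PSU=dict(bl=(.065,.05,.106),br=(.065,-.05,.106),fl=(-.047,.05,.106),fr=(-.047,-.05,.106))
def rel(sc,ps):
    c,s=np.cos(sc[2]),np.sin(sc[2]); d=ps[:2]-sc[:2]
    return np.array([c*d[0]+s*d[1],-s*d[0]+c*d[1],ps[2]-sc[2]])
E
python3 - <<'E'
from fit import *
import pickle
T=pickle.load(open("top0.pkl","rb"));S=pickle.load(open("side0.pkl","rb"))
ut=lambda p:uncrop(p,240,145); us=lambda p:uncrop(p,210,160)
sc,r=fit([(T,[(-.124,-.04,.05),(.0665,-.0515,.076),(.08,-.075,.04)],ut([(306,480),(356,87),(398,93)])),
 (S,[(-.124,-.04,.05),(-.0665,-.0515,.076),(-.165,.075,.04),(-.165,-.075,.04)],us([(558,314),(467,208),(483,520),(671,330)]))],[.5,0,0])
print("scale",sc.round(4),r.round(1))
P=[PSU[k] for k in("bl","br","fl","fr")]
ps,r=fit([(T,P,ut([(118,47),(327,68),(88,278),(303,298)])),(S,P,us([(65,160),(213,57),(260,270),(405,157)]))],[.5,0,0])
print("psu",ps.round(4),r.round(1)); print("rel",rel(sc,ps).round(4))
np.save("sc.npy",sc)
X=lambda x,y:place(sc,[(x,y,0)])[0,:2].round(4)
print("key",X(-.124,-.04))
E
```

```text
scale [ 0.614  -0.0118  0.0068] [-0.5  0.4  0.1  0.1  0.1 -0.8 -0.4 -0.  -0.1 -1.2 -0.1  1.1  1.1 -0.5]
psu [ 0.6146  0.0046 -0.0223] [-0.4  0.   0.   0.2 -0.3 -0.2  0.2  0.4 -0.9 -0.   0.  -0.6 -0.   0.2
  0.8 -0.6]
rel [ 0.0008  0.0164 -0.0291]
key [ 0.4903 -0.0526]
```

Request:
servo_tool(targets=[{"offset": [0.02,-0.017,0],"dr": [0,0,-3]},{"offset": [0.05,-0.042,0],"dr": [0,0,-7]},{"offset": [0.08,-0.068,0],"dr": [0,0,-11]},{"offset": [0.11,-0.094,0],"dr": [0,0,-15]},{"offset": [0.14,-0.12,0],"dr": [0,0,-19]},{"offset": [0.17,-0.145,0],"dr": [0,0,-23]},{"offset": [0.2,-0.17,0],"dr": [0,0,-27]},{"offset": [0.23,-0.196,0],"dr": [0,0,-31]},{"offset": [0.26,-0.222,0],"dr": [0,0,-35]},{"offset": [0.29,-0.247,0],"dr": [0,0,-39]},{"offset": [0.32,-0.273,0],"dr": [0,0,-43]},{"offset": [0.35,-0.3,0],"dr": [0,0,-47]},{"offset": [0.38,-0.324,0],"dr": [0,0,-51]},{"offset": [0.41,-0.35,0],"dr": [0,0,-55]},{"offset": [0.44,-0.375,0],"dr": [0,0,-59]},{"offset": [0.47,-0.4,0],"dr": [0,0,-63]},{"offset": [0.5,-0.426,0],"dr": [0,0,-66]},{"offset": [0.53,-0.452,0],"dr": [0,0,-69]},{"offset": [0.56,-0.478,0],"dr": [0,0,-72.9]},{"offset": [0.59,-0.503,0],"dr": [0,0,-72.9]}])

```text
time_s: 1.77
position: [0.5997, 0.0629, 0.2221]
tcp_rot: [[-0.009, 1.0, -0.001], [1.0, 0.009, 0.0], [0.0, -0.001, -1.0]]
force: [0.6, -0.4, 0.9]
opening: 1.0
grasp_force: 0.0
```

Request:
servo_tool(targets=[{"offset": [0.015,0.01,0],"dr": [0,0,0]},{"offset": [0.025,0.014,0],"dr": [0,0,0]},{"offset": [0.025,0.014,0],"dr": [0,0,0]},{"offset": [0.025,0.014,0],"dr": [0,0,0]}])

```text
time_s: 2.1
position: [0.6123, 0.0855, 0.222]
tcp_rot: [[-0.007, 1.0, -0.002], [1.0, 0.007, -0.001], [-0.001, -0.002, -1.0]]
force: [-0.7, 0.4, -0.2]
opening: 0.998
grasp_force: 0.0
```

Run:
```python
from rig import bot, viewer
import cv2,pickle
c=viewer.capture("wrist"); pickle.dump(c,open("w1.pkl","wb")); cv2.imwrite("pics/w1.png",c["color"][:,:,::-1])
s=bot.read_state();print(s["time_s"],s["position"],s["force"],s["joint_positions"])
```

```text
2.15 [0.61218629 0.08480457 0.22210639] [ 0.23963472 -0.2712756   0.13057853] [-2.43829887e+00  2.97566917e+01  8.30658496e+01 -4.62937757e-02
  6.72877427e+01 -2.75578977e+00]
```

View pics/w1.png

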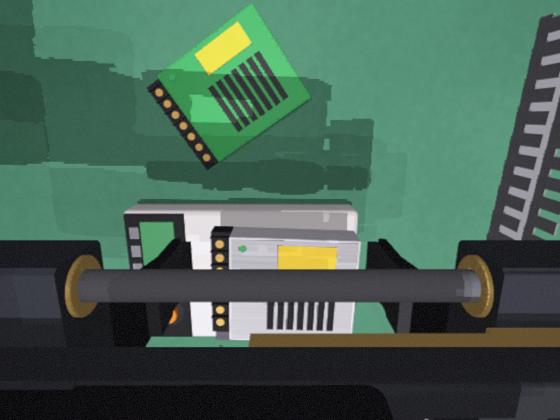

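The wrist view shows the supply at (290,285) between the fingers, seen from the +y side, with the green supply well clear of them. I'll descend beside its +y side.

Request:
servo_tool(targets=[{"offset": [0,0.002,0.03],"dr": [0,0,0]},{"offset": [0,0.002,0.06],"dr": [0,0,0]},{"offset": [0,0.002,0.09],"dr": [0,0,0]},{"offset": [0,0.002,0.115],"dr": [0,0,0]},{"offset": [0,0.002,0.135],"dr": [0,0,0]},{"offset": [0,0.002,0.15],"dr": [0,0,0]},{"offset": [0,0.002,0.155],"dr": [0,0,0]},{"offset": [0,0.002,0.155],"dr": [0,0,0]},{"offset": [0,0.002,0.155],"dr": [0,0,0]}])

```text
time_s: 2.9
position: [0.6154, 0.0847, 0.0682]
tcp_rot: [[-0.005, 1.0, 0.0], [1.0, 0.005, -0.0], [-0.0, 0.0, -1.0]]
force: [0.5, 0.0, 0.3]
opening: 0.997
grasp_force: 0.0
```

Request:
servo_tool(targets=[{"offset": [-0.003,0,0],"dr": [0,0,0]},{"offset": [-0.006,0,0],"dr": [0,0,0]},{"offset": [-0.009,0,0],"dr": [0,0,0]},{"offset": [-0.012,0,0],"dr": [0,0,0]},{"offset": [-0.014,0,0],"dr": [0,0,0]},{"offset": [-0.016,0,0],"dr": [0,0,0]},{"offset": [-0.0175,0,0],"dr": [0,0,0]},{"offset": [-0.019,0,0],"dr": [0,0,0]},{"offset": [-0.02,0,0],"dr": [0,0,0]},{"offset": [-0.021,0,0],"dr": [0,0,0]},{"offset": [-0.022,0,0],"dr": [0,0,0]},{"offset": [-0.023,0,0],"dr": [0,0,0]},{"offset": [-0.024,0,0],"dr": [0,0,0]}])

```text
time_s: 3.98
position: [0.6151, 0.0624, 0.0676]
tcp_rot: [[-0.006, 1.0, -0.001], [1.0, 0.006, 0.001], [0.001, -0.001, -1.0]]
force: [-0.8, 3.1, 2.1]
opening: 1.002
grasp_force: 1.9
```

Request:
servo_tool(targets=[{"offset": [-0.001,0,0],"dr": [0,0,0]},{"offset": [-0.002,0,0],"dr": [0,0,0]},{"offset": [-0.003,0,0],"dr": [0,0,0]},{"offset": [-0.004,0,0],"dr": [0,0,0]},{"offset": [-0.005,0,0],"dr": [0,0,0]},{"offset": [-0.006,0,0],"dr": [0,0,0]},{"offset": [-0.007,0,0],"dr": [0,0,0]}])

```text
time_s: 4.57
position: [0.6152, 0.0553, 0.0676]
tcp_rot: [[-0.007, 1.0, -0.0], [1.0, 0.007, 0.001], [0.001, -0.0, -1.0]]
force: [-0.9, 6.6, 2.4]
opening: 1.003
grasp_force: 2.7
```

Request:
servo_tool(targets=[{"offset": [-0.001,0,0],"dr": [0,0,0]},{"offset": [-0.002,0,0],"dr": [0,0,0]},{"offset": [-0.003,0,0],"dr": [0,0,0]},{"offset": [-0.004,0,0],"dr": [0,0,0]},{"offset": [-0.005,0,0],"dr": [0,0,0]}])

```text
time_s: 4.98
position: [0.6155, 0.0503, 0.0676]
tcp_rot: [[-0.007, 1.0, 0.0], [1.0, 0.007, 0.001], [0.001, 0.0, -1.0]]
force: [-0.9, 4.7, 1.3]
opening: 1.0
grasp_force: 2.6
```

Request:
servo_tool(targets=[{"offset": [-0.001,0,0],"dr": [0,0,0]},{"offset": [-0.002,0,0],"dr": [0,0,0]},{"offset": [-0.003,0,0],"dr": [0,0,0]}])

```text
time_s: 5.23
position: [0.6156, 0.0472, 0.0676]
tcp_rot: [[-0.007, 1.0, 0.0], [1.0, 0.007, 0.001], [0.001, 0.0, -1.0]]
force: [0.6, 4.8, 1.4]
opening: 1.002
grasp_force: 2.6
```

Request:
servo_tool(targets=[{"offset": [-0.0007,0,0],"dr": [0,0,0]},{"offset": [-0.0015,0,0],"dr": [0,0,0]}])

```text
time_s: 5.4
position: [0.6157, 0.0457, 0.0676]
tcp_rot: [[-0.007, 1.0, 0.0], [1.0, 0.007, 0.001], [0.001, 0.0, -1.0]]
force: [-0.5, 5.4, 2.8]
opening: 1.001
grasp_force: 2.6
```

Request:
servo_tool(targets=[{"offset": [-0.0007,0,0],"dr": [0,0,0]},{"offset": [-0.0015,0,0],"dr": [0,0,0]}])

```text
time_s: 5.57
position: [0.6157, 0.0442, 0.0676]
tcp_rot: [[-0.007, 1.0, 0.0], [1.0, 0.007, 0.001], [0.001, 0.0, -1.0]]
force: [-0.8, 4.7, 2.7]
opening: 1.001
grasp_force: 2.6
```

Run:
```python
from rig import bot, viewer
import cv2,pickle,numpy as np
for n in("top","side"):
    c=viewer.capture(n); pickle.dump(c,open(n+"1.pkl","wb"))
    i=c["color"][:,:,::-1]
    cr=i[145:245,240:340] if n=="top" else i[160:260,210:310]
    cv2.imwrite(f"pics/{n}1.png",cv2.resize(cr,None,fx=4,fy=4,interpolation=cv2.INTER_CUBIC))
a=[cv2.imread(f"pics/{n}1.png") for n in("top","side")]; cv2.imwrite("pics/both1.png",np.hstack(a))
print(bot.read_state()["force"])
```

```text
[-0.48993051  4.45086837  1.96335414]
```

View pics/both1.png

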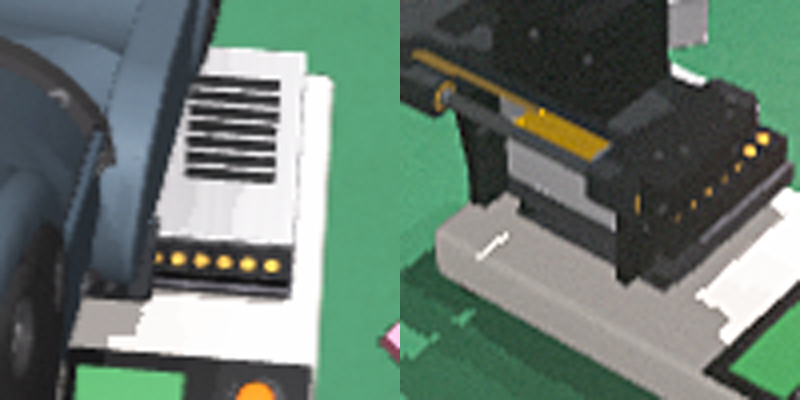

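The top half shows the supply's right edge about on the pan's right edge (x≈292). The side half shows it still nearly flush on +y (600,225). I'll creep on until the force rises, which means the fingers have met the pan edge.

Request:
servo_tool(targets=[{"offset": [-0.0004,0,0],"dr": [0,0,0]},{"offset": [-0.0008,0,0],"dr": [0,0,0]},{"offset": [-0.0008,0,0],"dr": [0,0,0]}])

```text
time_s: 5.92
position: [0.6157, 0.0434, 0.0676]
tcp_rot: [[-0.007, 1.0, 0.0], [1.0, 0.007, 0.001], [0.001, 0.0, -1.0]]
force: [-0.2, 6.2, 2.8]
opening: 0.999
grasp_force: 2.8
```

Request:
servo_tool(targets=[{"offset": [-0.0004,0,0],"dr": [0,0,0]},{"offset": [-0.0008,0,0],"dr": [0,0,0]},{"offset": [-0.0008,0,0],"dr": [0,0,0]}])

```text
time_s: 6.17
position: [0.6157, 0.0428, 0.0676]
tcp_rot: [[-0.007, 1.0, 0.0], [1.0, 0.007, 0.001], [0.001, 0.0, -1.0]]
force: [-0.0, 6.0, 2.4]
opening: 0.998
grasp_force: 3.1
```

Request:
servo_tool(targets=[{"offset": [-0.0004,0,0],"dr": [0,0,0]},{"offset": [-0.0008,0,0],"dr": [0,0,0]},{"offset": [-0.0008,0,0],"dr": [0,0,0]}])

```text
time_s: 6.42
position: [0.6157, 0.0423, 0.0676]
tcp_rot: [[-0.007, 1.0, 0.0], [1.0, 0.007, 0.001], [0.001, 0.0, -1.0]]
force: [-1.2, 7.1, 1.9]
opening: 1.0
grasp_force: 3.5
```

Request:
servo_tool(targets=[{"offset": [-0.0006,0,0],"dr": [0,0,0]},{"offset": [-0.0006,0,0],"dr": [0,0,0]}])

```text
time_s: 6.58
position: [0.6157, 0.0418, 0.0676]
tcp_rot: [[-0.006, 1.0, 0.0], [1.0, 0.006, 0.002], [0.002, 0.0, -1.0]]
force: [-0.5, 7.8, 1.5]
opening: 0.999
grasp_force: 3.7
```

Request:
servo_tool(targets=[{"offset": [0.001,0,0],"dr": [0,0,0]},{"offset": [0.002,0,0],"dr": [0,0,0]},{"offset": [0.003,0,0],"dr": [0,0,0]},{"offset": [0.004,0,0],"dr": [0,0,0]},{"offset": [0.006,0,0],"dr": [0,0,0]},{"offset": [0.009,0,0],"dr": [0,0,0]},{"offset": [0.015,0,0],"dr": [0,0,0]},{"offset": [0.025,0,0],"dr": [0,0,0]},{"offset": [0.035,0,0],"dr": [0,0,0]},{"offset": [0.04,0,-0.02],"dr": [0,0,0]},{"offset": [0.04,0,-0.055],"dr": [0,0,0]},{"offset": [0.04,0,-0.09],"dr": [0,0,0]},{"offset": [0.07,0,-0.12],"dr": [0,0,0]},{"offset": [0.11,0,-0.14],"dr": [0,0,0]},{"offset": [0.15,0,-0.15],"dr": [0,0,0]},{"offset": [0.19,0,-0.15],"dr": [0,0,0]},{"offset": [0.22,0,-0.15],"dr": [0,0,0]},{"offset": [0.22,0,-0.15],"dr": [0,0,0]}])

```text
time_s: 8.08
position: [0.6131, 0.2682, 0.2182]
tcp_rot: [[-0.013, 1.0, 0.002], [1.0, 0.013, 0.003], [0.003, 0.002, -1.0]]
force: [-0.7, -0.5, -0.1]
opening: 0.997
grasp_force: 0.0
```

Run:
```python
from rig import bot, viewer
import cv2,pickle,numpy as np
a=[]
for n in("top","wrist"):
    c=viewer.capture(n); pickle.dump(c,open(n+"2.pkl","wb"))
    i=np.ascontiguousarray(c["color"][:,:,::-1]); cv2.imwrite(f"pics/{n}2.png",i)
    a.append(cv2.resize(i[145:245,240:330],None,fx=6,fy=6,interpolation=cv2.INTER_CUBIC) if n=="top" else i)
top,w=a
cv2.imwrite("pics/crop2.png",top); print(bot.read_state()["position"])
```

```text
[0.61329921 0.26271483 0.21728289]
```

View pics/crop2.png

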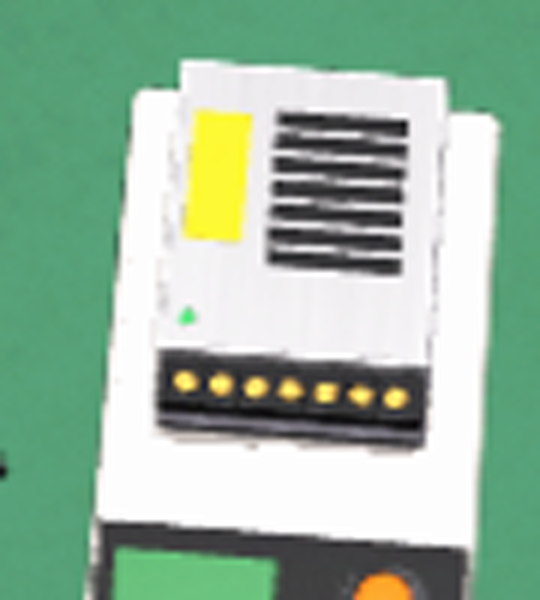

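View pics/wrist2.png

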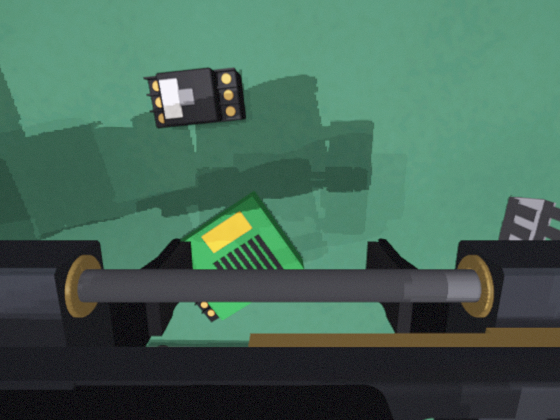

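Run:
```python
from fit import *
import pickle
T=pickle.load(open("top2.pkl","rb")); sc=np.load("sc.npy")
u=lambda p:uncrop(p,240,145,6); P=[PSU[k] for k in("bl","br","fl","fr")]
ps,r=fit([(T,P,u([(181,60),(447,79),(158,348),(429,363)]))],[.6,0,0])
print(ps.round(4),rel(sc,ps).round(4),r.round(2))
```

```text
[ 0.6176 -0.0115  0.0165] [0.0036 0.0003 0.0096] [ 0.07 -0.11 -0.18 -0.36 -0.07 -0.06  0.18  0.55]
```

The contactor (195,97) and green supply (240,255) are clear of the arm. The x offset from vision is ambiguous (1–4 mm towards +x), so I'll square x by touch the same way, pushing from the back end first.

Request:
servo_tool(targets=[{"offset": [-0.02,0.007,0],"dr": [0,0,6]},{"offset": [-0.04,0.014,0],"dr": [0,0,13]},{"offset": [-0.06,0.021,0],"dr": [0,0,20]},{"offset": [-0.08,0.028,0],"dr": [0,0,27]},{"offset": [-0.1,0.035,0],"dr": [0,0,34]},{"offset": [-0.12,0.042,0],"dr": [0,0,41]},{"offset": [-0.14,0.05,0],"dr": [0,0,48]},{"offset": [-0.16,0.057,0],"dr": [0,0,55]},{"offset": [-0.18,0.064,0],"dr": [0,0,62]},{"offset": [-0.2,0.071,0],"dr": [0,0,69]},{"offset": [-0.22,0.08,0],"dr": [0,0,76]},{"offset": [-0.24,0.087,0],"dr": [0,0,83]},{"offset": [-0.26,0.093,0],"dr": [0,0,90.3]},{"offset": [-0.276,0.098,0.01],"dr": [0,0,90.3]},{"offset": [-0.276,0.098,0.01],"dr": [0,0,90.3]},{"offset": [-0.276,0.098,0.01],"dr": [0,0,90.3]}], gripper=-0.2)

```text
time_s: 9.52
position: [0.7127, -0.0162, 0.2057]
tcp_rot: [[1.0, 0.001, -0.004], [0.001, -1.0, 0.001], [-0.004, -0.001, -1.0]]
force: [0.4, 0.6, -0.4]
opening: 0.598
grasp_force: 0.0
```

Request:
servo_tool(targets=[{"offset": [0,-0.004,0.03],"dr": [0,0,-0.3]},{"offset": [0,-0.004,0.06],"dr": [0,0,-0.3]},{"offset": [0,-0.004,0.09],"dr": [0,0,-0.3]},{"offset": [0,-0.004,0.115],"dr": [0,0,-0.3]},{"offset": [0,-0.004,0.13],"dr": [0,0,-0.3]},{"offset": [0,-0.004,0.138],"dr": [0,0,-0.3]},{"offset": [-0.004,-0.004,0.138],"dr": [0,0,-0.3]},{"offset": [-0.008,-0.004,0.138],"dr": [0,0,-0.3]},{"offset": [-0.011,-0.004,0.138],"dr": [0,0,-0.3]},{"offset": [-0.014,-0.004,0.138],"dr": [0,0,-0.3]}])

```text
time_s: 10.35
position: [0.7005, -0.0105, 0.0715]
tcp_rot: [[1.0, 0.007, 0.003], [0.007, -1.0, -0.0], [0.003, 0.0, -1.0]]
force: [-0.3, -0.3, -0.3]
opening: 0.599
grasp_force: 0.0
```

Request:
servo_tool(targets=[{"offset": [-0.001,0,0],"dr": [0,0,0]},{"offset": [-0.002,0,0],"dr": [0,0,0]},{"offset": [-0.003,0,0],"dr": [0,0,0]},{"offset": [-0.004,0,0],"dr": [0,0,0]}])

```text
time_s: 10.68
position: [0.6961, -0.0107, 0.07]
tcp_rot: [[1.0, 0.006, 0.001], [0.006, -1.0, -0.0], [0.001, 0.0, -1.0]]
force: [0.3, 0.0, -0.2]
opening: 0.602
grasp_force: 0.0
```

Request:
servo_tool(targets=[{"offset": [-0.001,0,0],"dr": [0,0,0]},{"offset": [-0.002,0,0],"dr": [0,0,0]},{"offset": [-0.003,0,0],"dr": [0,0,0]}])

```text
time_s: 10.93
position: [0.6931, -0.0107, 0.0696]
tcp_rot: [[1.0, 0.006, 0.001], [0.006, -1.0, -0.0], [0.001, 0.0, -1.0]]
force: [1.2, 0.2, -0.5]
opening: 0.601
grasp_force: 0.4
```

Request:
servo_tool(targets=[{"offset": [-0.0008,0,0],"dr": [0,0,0]},{"offset": [-0.0016,0,0],"dr": [0,0,0]},{"offset": [-0.0024,0,0],"dr": [0,0,0]}])

```text
time_s: 11.18
position: [0.6914, -0.0107, 0.0697]
tcp_rot: [[1.0, 0.006, 0.002], [0.006, -1.0, -0.0], [0.002, 0.0, -1.0]]
force: [2.0, 0.0, 0.1]
opening: 0.6
grasp_force: 1.3
```

Request:
servo_tool(targets=[{"offset": [-0.0008,0,0],"dr": [0,0,0]},{"offset": [-0.0016,0,0],"dr": [0,0,0]}])

```text
time_s: 11.35
position: [0.69, -0.0108, 0.0698]
tcp_rot: [[1.0, 0.006, 0.003], [0.006, -1.0, -0.0], [0.003, 0.0, -1.0]]
force: [3.7, 0.3, -1.9]
opening: 0.602
grasp_force: 1.8
```

Request:
servo_tool(targets=[{"offset": [-0.0005,0,0],"dr": [0,0,0]},{"offset": [-0.001,0,0],"dr": [0,0,0]},{"offset": [-0.001,0,0],"dr": [0,0,0]}])

```text
time_s: 11.6
position: [0.6887, -0.0107, 0.0698]
tcp_rot: [[1.0, 0.006, 0.002], [0.006, -1.0, -0.0], [0.002, 0.0, -1.0]]
force: [4.3, -0.5, -0.4]
opening: 0.602
grasp_force: 2.2
```

Request:
servo_tool(targets=[{"offset": [-0.0005,0,0],"dr": [0,0,0]},{"offset": [-0.001,0,0],"dr": [0,0,0]},{"offset": [-0.001,0,0],"dr": [0,0,0]}])

```text
time_s: 11.85
position: [0.6878, -0.0108, 0.0698]
tcp_rot: [[1.0, 0.006, 0.002], [0.006, -1.0, -0.0], [0.002, 0.0, -1.0]]
force: [4.7, -0.5, -2.0]
opening: 0.603
grasp_force: 2.7
```

Request:
servo_tool(targets=[{"offset": [-0.0005,0,0],"dr": [0,0,0]},{"offset": [-0.001,0,0],"dr": [0,0,0]},{"offset": [-0.001,0,0],"dr": [0,0,0]}])

```text
time_s: 12.1
position: [0.6872, -0.0108, 0.0699]
tcp_rot: [[1.0, 0.006, 0.003], [0.006, -1.0, -0.0], [0.003, 0.0, -1.0]]
force: [5.3, 0.0, -2.1]
opening: 0.6
grasp_force: 3.0
```

Request:
servo_tool(targets=[{"offset": [-0.0005,0,0],"dr": [0,0,0]},{"offset": [-0.001,0,0],"dr": [0,0,0]},{"offset": [-0.001,0,0],"dr": [0,0,0]}])

```text
time_s: 12.35
position: [0.6866, -0.0109, 0.0699]
tcp_rot: [[1.0, 0.006, 0.004], [0.006, -1.0, -0.0], [0.004, 0.0, -1.0]]
force: [6.7, 0.4, -2.6]
opening: 0.6
grasp_force: 3.3
```

Request:
servo_tool(targets=[{"offset": [-0.0005,0,0],"dr": [0,0,0]},{"offset": [-0.001,0,0],"dr": [0,0,0]},{"offset": [-0.001,0,0],"dr": [0,0,0]}])

```text
time_s: 12.6
position: [0.686, -0.0109, 0.07]
tcp_rot: [[1.0, 0.006, 0.005], [0.006, -1.0, -0.0], [0.005, 0.0, -1.0]]
force: [6.6, 0.1, -3.6]
opening: 0.599
grasp_force: 3.6
```

Request:
servo_tool(targets=[{"offset": [-0.0005,0,0],"dr": [0,0,0]},{"offset": [-0.0012,0,0],"dr": [0,0,0]},{"offset": [-0.0012,0,0],"dr": [0,0,0]}])

```text
time_s: 12.85
position: [0.6853, -0.0109, 0.07]
tcp_rot: [[1.0, 0.006, 0.006], [0.006, -1.0, -0.0], [0.006, 0.001, -1.0]]
force: [7.7, -0.2, -2.9]
opening: 0.603
grasp_force: 4.0
```

Request:
servo_tool(targets=[{"offset": [0.001,0,0],"dr": [0,0,0]},{"offset": [0.002,0,0],"dr": [0,0,0]},{"offset": [0.003,0,0],"dr": [0,0,0]},{"offset": [0.004,0,0],"dr": [0,0,0]},{"offset": [0.006,0,0],"dr": [0,0,0]},{"offset": [0.008,0,0],"dr": [0,0,0]},{"offset": [0.011,0,0],"dr": [0,0,0]},{"offset": [0.015,0,0],"dr": [0,0,0]},{"offset": [0.025,0,0],"dr": [0,0,0]},{"offset": [0.03,0,0],"dr": [0,0,0]},{"offset": [0.03,0,-0.02],"dr": [0,0,0]},{"offset": [0.03,0,-0.055],"dr": [0,0,0]},{"offset": [0.03,0,-0.09],"dr": [0,0,0]},{"offset": [0.03,0,-0.12],"dr": [0,0,0]},{"offset": [0.03,-0.02,-0.14],"dr": [0,0,0]},{"offset": [0.03,-0.055,-0.15],"dr": [0,0,0]},{"offset": [0.03,-0.09,-0.15],"dr": [0,0,0]},{"offset": [0.03,-0.125,-0.15],"dr": [0,0,0]},{"offset": [0.03,-0.16,-0.15],"dr": [0,0,0]},{"offset": [0.03,-0.18,-0.15],"dr": [0,0,0]}], gripper=-0.2)

```text
time_s: 14.52
position: [0.7098, 0.1735, 0.2193]
tcp_rot: [[1.0, 0.009, -0.003], [0.009, -1.0, 0.001], [-0.003, -0.001, -1.0]]
force: [0.3, -0.2, 0.4]
opening: 0.599
grasp_force: 0.0
```

Run:
```python
from rig import bot, viewer
import cv2,pickle,numpy as np
c=viewer.capture("top"); pickle.dump(c,open("top3.pkl","wb")); i=c["color"][:,:,::-1]; cv2.imwrite("pics/top3.png",i)
cv2.imwrite("pics/crop3.png",cv2.resize(i[145:245,240:330],None,fx=6,fy=6,interpolation=cv2.INTER_CUBIC))
w=pickle.load(open("w1.pkl","rb")); print("wristcam",-w["R"].T@w["t"]-[.612,.085,.222], bot.read_state()["position"])
```

```text
wristcam [-0.00103073  0.07127343  0.16202882] [0.70950521 0.17691843 0.21907008]
```

View pics/crop3.png

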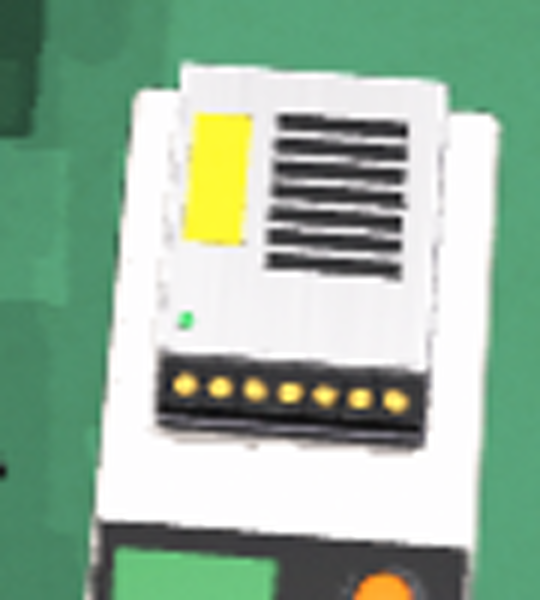

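Run:
```python
from fit import *
import pickle,cv2
T=pickle.load(open("top3.pkl","rb")); sc=np.load("sc.npy")
u=lambda p:uncrop(p,240,145,6); P=[PSU[k] for k in("bl","br","fl","fr")]
ps,r=fit([(T,P,u([(181,64),(447,82),(158,352),(429,368)]))],[.6,0,0])
print(ps.round(4),rel(sc,ps).round(4),r.round(2))
# registration: psu top patch motion between top2 and top3 
g=[cv2.cvtColor(pickle.load(open(f"top{k}.pkl","rb"))["color"],cv2.COLOR_RGB2GRAY).astype(np.float32)[160:192,272:312] for k in(2,3)]
W=np.eye(2,3,dtype=np.float32); cc,W=cv2.findTransformECC(g[0],g[1],W,cv2.MOTION_EUCLIDEAN,(3,200,1e-7),None,3); print(cc,W)
print(proj(T,place(ps,[(0,0,.106),(-.001,0,.106),(0,-.001,.106)])))
```

```text
[ 0.6161 -0.0116  0.0167] [0.0021 0.0002 0.0098] [ 0.05 -0.13 -0.18 -0.22 -0.08 -0.04  0.2   0.4 ]
0.9853990180859216 [[ 9.9999964e-01  8.5067051e-04 -2.0318151e-02]
 [-8.5067051e-04  9.9999964e-01  3.6156440e-01]]
[[289.94123902 184.18463979]
 [289.91166583 184.61696391]
 [290.38993337 184.21482772]]
```

Request:
servo_tool(targets=[{"offset": [-0.02,0.02,0],"dr": [0,0,0]},{"offset": [-0.045,0.046,0],"dr": [0,0,0]},{"offset": [-0.07,0.072,0],"dr": [0,0,0]},{"offset": [-0.095,0.098,0],"dr": [0,0,0]},{"offset": [-0.12,0.124,0],"dr": [0,0,0]},{"offset": [-0.145,0.15,0],"dr": [0,0,0]},{"offset": [-0.17,0.176,0],"dr": [0,0,0]},{"offset": [-0.195,0.202,0],"dr": [0,0,0]},{"offset": [-0.2206,0.228,0],"dr": [0,0,0]},{"offset": [-0.2206,0.228,0.03],"dr": [0,0,0]},{"offset": [-0.2206,0.228,0.06],"dr": [0,0,0]},{"offset": [-0.2206,0.228,0.09],"dr": [0,0,0]},{"offset": [-0.2206,0.228,0.12],"dr": [0,0,0]},{"offset": [-0.2206,0.228,0.14],"dr": [0,0,0]},{"offset": [-0.2206,0.228,0.144],"dr": [0,0,0]},{"offset": [-0.2206,0.228,0.144],"dr": [0,0,0]},{"offset": [-0.2206,0.228,0.144],"dr": [0,0,0]}], gripper=1)

```text
time_s: 15.98
position: [0.4927, -0.0601, 0.0761]
tcp_rot: [[1.0, 0.006, 0.0], [0.006, -1.0, -0.0], [0.0, 0.0, -1.0]]
force: [0.0, -0.2, 0.3]
opening: -0.002
grasp_force: 0.0
```

Request:
servo_tool(targets=[{"offset": [-0.001,-0.0035,0],"dr": [0,0,0]},{"offset": [-0.001,-0.007,0],"dr": [0,0,0]},{"offset": [-0.001,-0.007,0.006],"dr": [0,0,0]},{"offset": [-0.001,-0.007,0.012],"dr": [0,0,0]},{"offset": [-0.001,-0.007,0.018],"dr": [0,0,0]},{"offset": [-0.001,-0.007,0.022],"dr": [0,0,0]},{"offset": [-0.001,-0.007,0.022],"dr": [0,0,0]}])

```text
time_s: 16.57
position: [0.4907, -0.0527, 0.0525]
tcp_rot: [[1.0, 0.006, -0.002], [0.006, -1.0, 0.001], [-0.002, -0.001, -1.0]]
force: [1.3, 0.3, -0.6]
opening: 0.002
grasp_force: 0.0
```

Run:
```python
from rig import bot, viewer
import cv2,numpy as np
a=[]
for n in("side","top"):
    i=viewer.capture(n)["color"][:,:,::-1]
    cr=i[160:260,210:360] if n=="side" else i[150:250,240:340]
    a.append(cv2.resize(cr,None,fx=3.2,fy=3.2,interpolation=cv2.INTER_CUBIC))
cv2.imwrite("pics/key.png",np.hstack(a)); print(bot.read_state()["position"])
```

```text
[ 0.49116312 -0.05287897  0.05311818]
```

View pics/key.png

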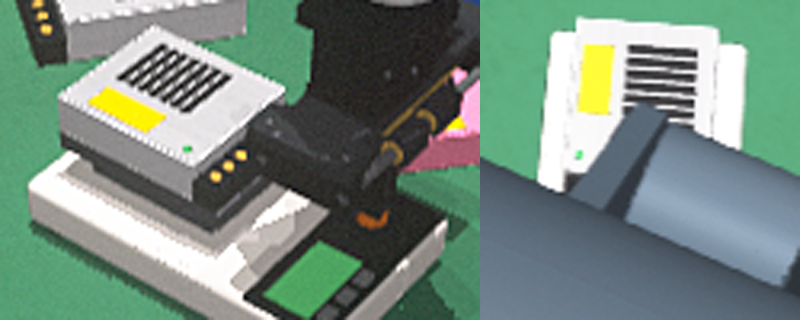

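The side view shows the supply flush on the pan and the shut fingers right over the key (375,218). Pressing.

Request:
servo_tool(targets=[{"offset": [0,0,0.0015],"dr": [0,0,0]},{"offset": [0,0,0.003],"dr": [0,0,0]},{"offset": [0,0,0.0045],"dr": [0,0,0]},{"offset": [0,0,0.0055],"dr": [0,0,0]},{"offset": [0,0,0.0065],"dr": [0,0,0]}])

```text
time_s: 17.08
position: [0.4916, -0.053, 0.0472]
tcp_rot: [[1.0, 0.006, 0.001], [0.006, -1.0, -0.0], [0.001, 0.0, -1.0]]
force: [0.0, -0.3, 2.8]
opening: 0.004
grasp_force: 1.6
```

Request:
servo_tool(targets=[{"offset": [0,0,0.0005],"dr": [0,0,0]},{"offset": [0,0,0.001],"dr": [0,0,0]},{"offset": [0,0,0.001],"dr": [0,0,0]}])

```text
time_s: 17.33
position: [0.4916, -0.053, 0.0464]
tcp_rot: [[1.0, 0.006, 0.001], [0.006, -1.0, -0.0], [0.001, 0.0, -1.0]]
force: [-0.5, -0.4, 4.6]
opening: 0.009
grasp_force: 2.3
```

Request:
servo_tool(targets=[{"offset": [0,0,0.0005],"dr": [0,0,0]},{"offset": [0,0,0.0012],"dr": [0,0,0]},{"offset": [0,0,0.0012],"dr": [0,0,0]}])

```text
time_s: 17.58
position: [0.4916, -0.053, 0.0462]
tcp_rot: [[1.0, 0.007, 0.001], [0.007, -1.0, -0.0], [0.001, 0.0, -1.0]]
force: [-2.0, -0.1, 13.8]
opening: 0.003
grasp_force: 6.8
```

Request:
servo_tool(targets=[{"offset": [0,0,0.0005],"dr": [0,0,0]},{"offset": [0,0,0.0012],"dr": [0,0,0]},{"offset": [0,0,0.0012],"dr": [0,0,0]}])

```text
time_s: 17.83
position: [0.4917, -0.053, 0.046]
tcp_rot: [[1.0, 0.007, 0.002], [0.007, -1.0, -0.001], [0.002, 0.001, -1.0]]
force: [-3.2, 1.0, 21.9]
opening: 0.006
grasp_force: 11.3
```

Hard stop reached at z = 0.046, so the key is fully down. Releasing it and backing off.

Request:
servo_tool(targets=[{"offset": [0,0,-0.002],"dr": [0,0,0]},{"offset": [0,0,-0.005],"dr": [0,0,0]},{"offset": [0,0,-0.01],"dr": [0,0,0]},{"offset": [0,0,-0.025],"dr": [0,0,0]},{"offset": [0,0,-0.05],"dr": [0,0,0]},{"offset": [0,0,-0.08],"dr": [0,0,0]},{"offset": [0,0,-0.11],"dr": [0,0,0]},{"offset": [0,0,-0.13],"dr": [0,0,0]},{"offset": [0,0,-0.14],"dr": [0,0,0]},{"offset": [0,0,-0.14],"dr": [0,0,0]},{"offset": [0,0,-0.14],"dr": [0,0,0]},{"offset": [0,0,-0.14],"dr": [0,0,0]}])

```text
time_s: 18.83
position: [0.4905, -0.0526, 0.1827]
tcp_rot: [[1.0, 0.006, -0.002], [0.006, -1.0, 0.001], [-0.002, -0.001, -1.0]]
force: [0.2, -0.4, -0.5]
opening: 0.003
grasp_force: 0.0
```

```bash
python3 -c "
from rig import ticket
print(ticket.hand_in())"
```

```text
the job is handed in; nothing more can be done
None
```

I slid the supply until the fingers met the pan's edge on its left (+y) and back (+x) sides, which should leave it square with no overhang. I then pressed the key to its stop, released it and handed the job in at about 19 s; no verdict came back. Forces read at the tool stayed below 8 N while pushing.

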